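Tension the lap drive with a taper key

ROBOT

A 6-joint arm with a two-finger parallel gripper is mounted at the origin on the work surface. World frame = base frame: x ahead of the robot, y to its left, z up, the work surface at z = 0. Lengths are in mm, angles in rad, forces in N, time in s.
With the tool pointing down it reaches from about 325 to 900 mm from the base axis. Payload 6.1 kg.
Tool frame: the origin (TCP) lies between the finger pads; the fingertips stand 25 mm ahead of it and the grasp point (between the pads) lies 6 mm ahead of it; z points along the fingers, y is the direction in which the jaws open and shut (so a half turn about z gives the same grasp; the last joint's range is limited). The gripper opens to 87 mm and grips with 3 to 60 N. Pads are 19 mm wide; open, the fingers measure 117 mm over their backs; the gripper's body (75 mm by 190 mm) begins 51 mm behind the grasp point.
Start: joints at [0.975, 0.22, 1.526, -0, 1.395, -0.126], TCP at [282.94, 557.28, 247.538] pointing down, gripper open.
Joint ranges: [-2.98, 2.98], [-0.91, 2.08], [0.09, 2.57], [-1.24, 4.39], [0.2, 2.65], [-2.68, 2.68]. Speed limits (rad/s): [2.57, 2.57, 3.01, 3.14, 3.14, 3.14].

INTERFACE

Orientations are given as [roll, pitch, yaw] about the fixed x, y, z axes, in that order (R = Rz(yaw) Ry(pitch) Rx(roll)).
In Python, from cell import bot gives the robot as it stands.
- The arm moves only by the shell command python3 -m pendant 'ROWS' [OPENING] [FORCE]. ROWS is JSON, a list of rows, each a list of 4 numbers: the shift along the tool's x, y, z in cm, then the turn about the tool's z in rad. In form: [[dx, dy, dz, twist], ...]. A call has 1 to 5 rows; each row shifts and turns the commanded pose from where the row before left it, along the tool's axes as they then stand; what a row does not reach is not made up. A row lasts 1/8 s, in which the tool goes at most 62.5 mm and 10.7 degrees, less where a joint would pass 70% of its speed; a pose out of reach is approached as far as the arm can. A call is refused whole if a number of a shift passes 6.25 or a number of a turn 0.188, either way. A call with a gripper value outside its range is refused whole. OPENING is the finger opening in cm, from 0 to 8.7, set as the call begins (- or left out, the last holds). The fingers move at their own pace and stop on an object; FORCE is the grip in N (left out, the last holds). Time passes only in rows, so rows that do not move let the fingers close. It gives the time, the measured TCP pose, the force and the opening at its end, in the units of the state.
- bot.observe(): the state, without advancing time (a new reading comes with each control period).
- bot.grab_frame(name): name is "scene" or "side" or "wrist"; returns (picture, depth): 400x640x3 uint8, red, green, blue; 400x640 float32, mm along the optical axis (not along the pixel's ray), 0 where there is no reading.
- bot.camera_info(name): a dict with "fx", "fy", "cx", "cy" (pixels), "k1" (the pictures are not rectified: a ray, as slopes to the right and down, at radius r is drawn at 1 + k1 r^2 times it, then the intrinsics apply), "view" (4x4, takes a point from world to camera coordinates); the wrist camera has in their place "hand_eye" (4x4, takes a point from camera to tool coordinates, whose origin is the TCP and whose axes are the flange's). Camera axes: x right, y up, looking along -z (the intrinsics and any distortion apply to the point x, -y, -z); pixel columns grow to the right and rows downward; lengths in mm; the calibration is good to about 2 mm. A picture is of the moment at which its call begins: read the wrist's pose just before it. camera_info takes no time and is no camera call.
- bot.job_done(): hands the job in, once; it reports no verdict.
The state is a dict: "t": time; "qpos": joint angles; "qd": joint speeds; "joint_torque": joint torques, N m; "tcp_pos": TCP position; "eef_rot": TCP orientation; "contact_force": force on the tool from outside, world axes, zero at the start; "torque": the same for the moment, N m; "finger_gap": opening from 0.0 (shut) to 1.0 (fully open).
Only numpy, scipy, OpenCV 4.12 (cv2) and the standard library are available. Lean on these libraries where they do the work, as an engineer would, in place of code of your own. Each camera call takes 0.05 s, during which the arm holds its last target. There are 200 camera calls.

TASK

Set the sprung tensioner of the little blue lapping machine: take the brass taper key out of the wooden stand, enter it thin end down between the dark upright channel block and the arm's round nose, sloping side towards the arm, and press it down gently until the arm's red pointer stands opposite the green index. Creep up to the mark without driving the pointer well past it, then let go so that the key stays wedged upright and holds the arm there. Leave the green index, the two other keys and everything else on the bench as they are.

Things in the scene. Friction and masses are not known exactly. Their poses are not given: they have to be found in the camera images.
- tensioner: Lapping machine, fixed: grey base plate 300 x 250 x 12 mm with a steel tensioner arm and, on its +x side, a blue drive housing (lap disc top 84 mm above bench). Origin on the bench, 60 mm in -x from the plate's centre. The arm's upright pivot is at (30, -75) mm; at rest the arm points along the machine's +y, its top 82 mm above the bench (hub and brass pin at the pivot to 93 mm).
- slot (a point): Where the key goes, machine's axes: NOMINAL wall face of the channel block (faces machine +x, to the arm), on the centre line, 75 mm above bench. The block was bolted on by hand: its true face is up to 4.5 mm off either way in x; find it by touch. Dark steel, 42 mm wide, wall top 95 mm above bench; two side cheeks, 26 mm apart, stand 9 mm out from the wall, up to 65 mm above bench.
- nose (a point): Centre of the arm's round nose, a steel ball of 10 mm radius 75 mm above the bench, 50 mm along the arm from the pivot. At rest its nearest point is 14 mm in machine +x from slot, so the true gap is about 9 to 19 mm. The spring pushes it towards the wall: about 3 N at rest, about 9 N at 0.25 rad.
- taper_key: Loose brass key, 106 mm tall, 0.15 to 0.31 kg. Origin at the thin lower end, mid width, in the plane of the flat upright back; z up, x from the back to the sloping face, y across. Taper 20 mm wide, 66 mm long, from 6 mm thick at the thin end evenly to 36 mm under the head. About 3 to 20 N downward drives it in, rising with depth; friction then holds it, though it may shift a little when let go.
- key_head (a point): Centre of the taper key's block head, 36 (x) x 30 (y) x 40 (z) mm, 86 mm above the thin end; key's axes. Red stripe on its top along the edge over the sloping face. Grip it across y. In the stand the head's overhang rests on the side rails 76 mm above the bench, the thin end 10 mm above the bench; it may be in any of the three pockets.
- tension_arm (a joint): Swing of the tensioner arm, rad: 0 at its rest stop, where the spring holds it; grows as the nose is pushed away from the channel block (machine's +x); end stop at 0.42. About 0.02 rad (2.8 mm at the pointer) per mm of gap, so about 0.009 rad (1.25 mm at the pointer) per mm the key goes down.
- index (a joint): Setting of the green index on the same pivot and scale as the arm, rad, same zero and sense: the wanted value of tension_arm, 0.12 to 0.25. Stiff; do not move it. The white scale has black ticks each 0.05 rad, every second one longer.
- pointer (a point): Tip of the arm's red pointer, 141 mm from the pivot, 70 mm above the bench, over the white scale.
- mark (a point): Point opposite the tip of the green index, 141 mm from the pivot and level with the pointer: the pointer tip must come here. Its x axis is the way the pointer advances.
- stand: Wooden key stand, 190 (x) x 46 (y) x 76 (z) mm, fixed. Origin under its centre. Three pockets along its x at -55, 0 and 55 mm, one key in each; all keys stand with their axes parallel to the stand's.
- flat_key_a: Loose flat key with blue plastic head, in the stand; origin at its lower end. Leave it.
- flat_key_b: Loose flat key with grey plastic head, in the stand; origin at its lower end. Leave it.
- tin_a: Loose round stone tin, 54 mm across, 20 mm high; origin under its centre. Leave it.
- tin_b: Loose round tin, 54 mm across, 20 mm high; origin under its centre. Leave it.
- graver: Loose pear-handled graver, about 120 mm long; leave it.
Not all that is in view belongs to the job. Leave any turquoise look-alike of the taper_key alone.

How it is judged:
By the outcome, as a careful person would: the job done as asked, in the order asked, and still so for the second after the job is handed in, with the robot touching nothing.
It also fails if it takes over 64 s, if anything falls off the work surface, if the arm or the gripper's body presses on something with over 40 N, if the wrist force passes 120 N, or if a joint passes its speed limit or range.

## Working session

There is one attempt and no reset: what is moved stays moved. The work goes in short steps, Python scripts to look and compute and a shell command to move; the robot and the scene stay as the last step left them, time stands still between calls to the robot, and variables do not carry over. Pictures are saved under pics/ and viewed, about 8 in all and at most 12, crops included, and the job is handed in when it is done.

```bash
mkdir -p pics; ls
cat > h.py <<'E'
import numpy as np, cv2
from cell import bot
from scipy.spatial.transform import Rotation as R
def grab(n,save=None):
    s=bot.observe(); p,d=bot.grab_frame(n); ci=bot.camera_info(n)
    if n=="wrist":
        T=np.eye(4);T[:3,:3]=R.from_euler('xyz',s['eef_rot']).as_matrix();T[:3,3]=s['tcp_pos']
        c2w=T@np.array(ci['hand_eye'])
    else: c2w=np.linalg.inv(np.array(ci['view']))
    if save:
        cv2.imwrite(f'pics/{save}.png',p[:,:,::-1]); np.savez(f'pics/{save}.npz',p=p,d=d,c2w=c2w,k=[ci[x] for x in('fx','fy','cx','cy','k1')])
    return p,d,c2w,[ci[x] for x in('fx','fy','cx','cy','k1')]
def load(n):
    z=np.load(f'pics/{n}.npz'); return z['p'],z['d'],z['c2w'],z['k']
def slopes(uv,k):
    fx,fy,cx,cy,k1=k; uv=np.atleast_2d(uv).astype(float)
    K=np.array([[fx,0,cx],[0,fy,cy],[0,0,1]])
    return cv2.undistortPoints(uv[:,None,:],K,np.array([k1,0,0,0.]))[:,0]
def ray(uv,c2w,k):
    s=slopes(uv,k); d=np.c_[s[:,0],-s[:,1],-np.ones(len(s))]@c2w[:3,:3].T
    return c2w[:3,3],d
def onplane(uv,z,c2w,k):
    o,d=ray(uv,c2w,k); return o+d*((z-o[2])/d[:,2])[:,None]
def bydepth(uv,dep,c2w,k):
    o,d=ray(uv,c2w,k); uv=np.atleast_2d(uv).astype(int)
    return o+d*dep[uv[:,1],uv[:,0]][:,None]
def proj(P,c2w,k):
    P=np.atleast_2d(P); c=(P-c2w[:3,3])@c2w[:3,:3]; x=c[:,0]/-c[:,2]; y=-c[:,1]/-c[:,2]
    f=1+k[4]*(x*x+y*y); return np.c_[k[0]*x*f+k[2],k[1]*y*f+k[3]]
E
python3 - <<'E'
from h import *
for n in("scene","side","wrist"):
    p,d,c,k=grab(n,n+"0"); print(n,c.round(2).tolist(),k)
print(bot.observe())
a=np.vstack([cv2.imread('pics/scene0.png'),cv2.imread('pics/side0.png')]);cv2.imwrite('pics/a.png',cv2.resize(a,(480,600)))
E
```

```text
pics
scene [[0.65, -0.59, 0.48, 953.63], [0.76, 0.52, -0.4, -527.49], [-0.01, 0.62, 0.78, 968.08], [0.0, 0.0, 0.0, 1.0]] [458.50692069611813, 458.50692069611813, 320.1835792993187, 199.55852839943955, -0.12072037480252877]
side [[0.79, 0.33, -0.52, -254.21], [-0.61, 0.42, -0.67, -963.45], [-0.01, 0.84, 0.54, 798.86], [0.0, 0.0, 0.0, 1.0]] [501.1186732012667, 501.1186732012667, 324.8384536610387, 201.51976671433042, -0.06166836317960952]
wrist [[0.45, -0.86, -0.22, 222.16], [0.89, 0.44, 0.11, 587.81], [-0.0, -0.25, 0.97, 383.56], [0.0, 0.0, 0.0, 1.0]] [301.78733278238195, 301.78733278238195, 320.22551484944745, 193.0677244300579, -0.01054235536009023]
{'t': 0.15, 'qpos': array([ 9.74927386e-01,  2.21066382e-01,  1.52737597e+00, -2.02464951e-06,
        1.39470327e+00, -1.26113194e-01]), 'qd': array([ 1.18564024e-03, -1.91063999e-03, -1.82652936e-03,  1.04556957e-03,
        8.31999060e-05, -1.23758484e-03]), 'joint_torque': array([ 1.51146778e-03, -4.95189750e+01, -3.87883294e+01,  6.99628377e-02,
        5.30157925e-02, -1.13562407e-04]), 'tcp_pos': array([282.67155728, 556.91366646, 246.66062567]), 'eef_rot': array([-3.14005177e+00, -1.93353543e-04,  2.67183711e+00]), 'contact_force': array([ 0.23681844, -0.32058872, -0.11442534]), 'torque': array([-0.03093045, -0.00988481, -0.02617892]), 'finger_gap': 0.9999876053939956}
```

View pics/scene0.png

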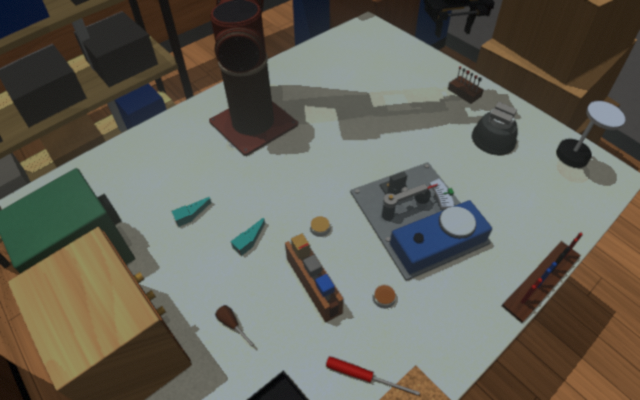

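View pics/side0.png

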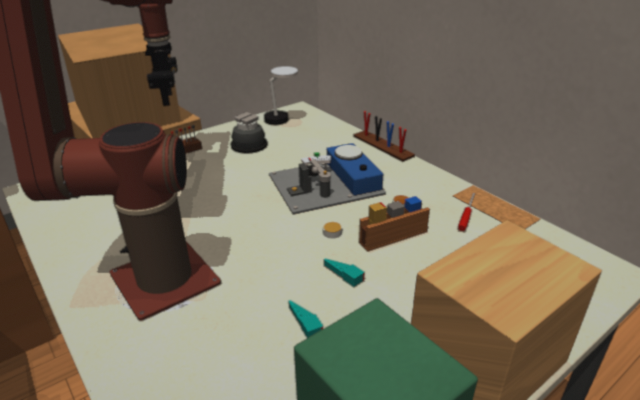

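Scene: the stand at (313,275) holds a brass key (300,243), a grey one (311,262) and a blue one (325,285). The machine is at (420,215). Two turquoise look-alikes lie at (190,210) and (250,235). The side view agrees: brass (377,212), grey (397,208), blue (413,203).

Run:
```python
from h import *
for n,pts in (("scene0",dict(brass=(300,243,116),grey=(311,262,110),blue=(325,285,110),pl1=(351,191,12),pl2=(430,164,12),pl4=(407,275,12),pl3=(490,240,12),lap=(459,221,84),hub=(391,198,93),tinA=(320,225,20),tinB=(385,295,20))),
 ("side0",dict(brass=(377,210,116),grey=(397,206,110),blue=(413,202,110),hub=(325,175,93),lap=(349,152,84),pl=(295,209,12)))):
    p,d,c,k=load(n)
    for m,(u,v,z) in pts.items():
        print(n,m,onplane((u,v),z,c,k)[0].round(0),bydepth((u,v),d,c,k)[0].round(0))
p,d,c,k=load("scene0")
cv2.imwrite('pics/b.png',cv2.resize(p[140:330,230:500,::-1],(800,563),interpolation=cv2.INTER_CUBIC))
```

```text
scene0 brass [ 500. -209.  116.] [ 500. -210.  117.]
scene0 grey [ 550. -220.  110.] [ 548. -219.  107.]
scene0 blue [ 612. -234.  110.] [ 609. -231.  103.]
scene0 pl1 [406.  38.  12.] [405.  39.  10.]
scene0 pl2 [482. 275.  12.] [477. 284.   2.]
scene0 pl4 [681. -38.  12.] [681. -39.  14.]
scene0 pl3 [753. 193.  12.] [754. 191.  15.]
scene0 lap [685. 126.  84.] [685. 126.  85.]
scene0 hub [533.  49.  93.] [533.  49.  93.]
scene0 tinA [ 440. -101.   20.] [ 440. -101.   20.]
scene0 tinB [ 685. -117.   20.] [ 686. -118.   21.]
side0 brass [ 483. -222.  116.] [ 486. -218.  113.]
side0 grey [ 541. -233.  110.] [ 549. -226.  103.]
side0 blue [ 587. -245.  110.] [ 594. -240.  104.]
side0 hub [515.  30.  93.] [527.  45.  83.]
side0 lap [676. 113.  84.] [679. 117.  81.]
side0 pl [414.  41.  12.] [415.  42.  11.]
```

View pics/b.png

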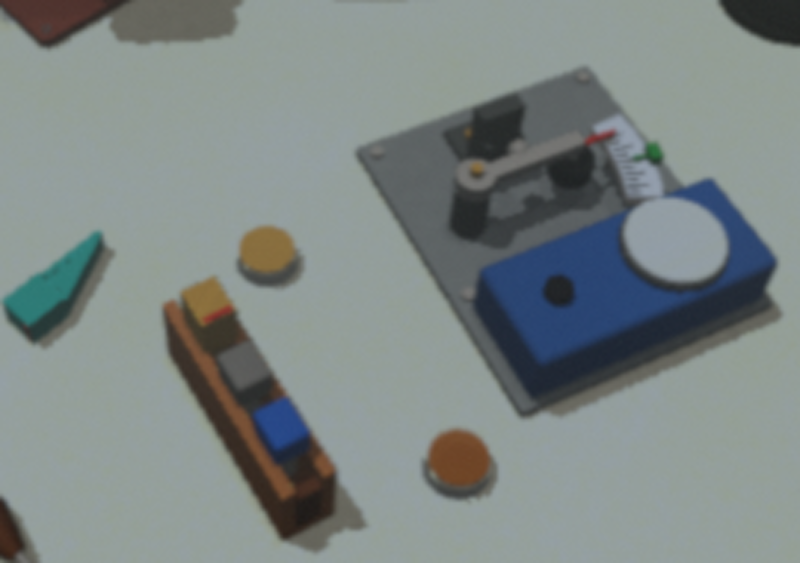

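The brass key is at crop (208,303), with its red stripe on the edge towards the grey key. The other candidates are the grey flat key at (245,370), the blue flat key at (280,425) and the turquoise wedge lying at (55,285). Only the brass one, with its red stripe and its place in the stand, fits the description. The stripe side is about world +x, nearly parallel to machine +x, so little turning is needed. Next I'll look from the wrist above the machine.

```bash
python3 -m pendant '[[-5,-3,0,0],[-5,-3,0,0],[-5,-3,0,0],[-5,-3,0,0],[-5,-3,0,0]]' && python3 -m pendant '[[-5,-3,0,0],[-5,-3,0,0],[-5,-3,0,0],[-5,-3,0,-0.18],[0,0,0,0]]'
python3 - <<'E'
from h import *
s=bot.observe();print(s['tcp_pos'],s['eef_rot'])
p,d,c,k=grab("wrist","w1"); print(c.round(2))
E
```

```text
t: 0.78
tcp_pos: [438.5, 308.7, 247.4]
eef_rot: [3.142, 0.0, 2.672]
contact_force: [-0.5, 0.2, -0.4]
finger_gap: 1.002
t: 1.4
tcp_pos: [563.4, 109.2, 247.1]
eef_rot: [-3.141, 0.0, 2.848]
contact_force: [-0.6, -0.2, 0.5]
finger_gap: 1.001
[563.37969547 109.16913571 247.07804404] [-3.14061099e+00  1.17877783e-04  2.84829890e+00]
[[ 2.9000e-01 -9.3000e-01 -2.4000e-01  4.9833e+02]
 [ 9.6000e-01  2.8000e-01  7.0000e-02  1.2898e+02]
 [ 0.0000e+00 -2.5000e-01  9.7000e-01  3.8406e+02]
 [ 0.0000e+00  0.0000e+00  0.0000e+00  1.0000e+00]]
```

View pics/w1.png

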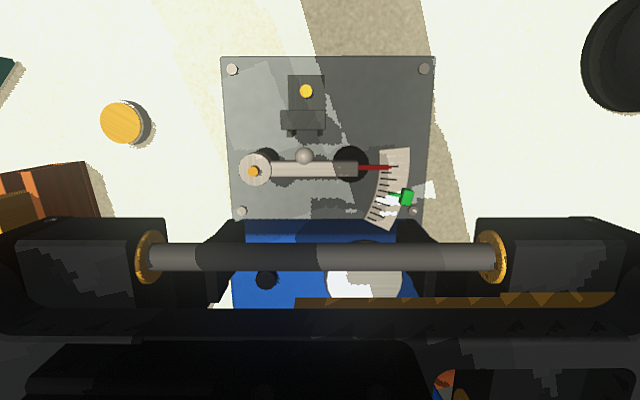

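The wrist view shows the pivot pin at (253,171), the ball nose at (304,156), the block at (303,118), the red pointer tip near (390,168) and the green index at (405,197). Now I'll measure these.

```bash
cat > m.py <<'E'
from h import *
def redtip(p,d,c,k,a,M,piv):
    hsv=cv2.cvtColor(p,cv2.COLOR_RGB2HSV)
    return hsv
E
python3 - <<'E'
from h import *
p,d,c,k=load("w1")
v,u=np.mgrid[40:235,190:460]; uv=np.c_[u.ravel(),v.ravel()]
P=bydepth(uv,d,c,k); z=P[:,2]
hsv=cv2.cvtColor(p,cv2.COLOR_RGB2HSV)[40:235,190:460].reshape(-1,3).astype(int)
H,S,V=hsv.T
# pin
pin=(S>130)&(H>15)&(H<32)&(abs(z-93)<6)&(uv[:,0]<280)
piv=onplane(uv[pin].mean(0),93,c,k)[0]; print("pin",pin.sum(),uv[pin].mean(0),piv,z[pin].mean())
red=(S>130)&((H<6)|(H>174))&(abs(z-72)<12); R_=onplane(uv[red],72,c,k)
print("red",red.sum(),uv[red].min(0),uv[red].max(0),z[red].mean())
gr=(S>120)&(H>45)&(H<80); print("green",gr.sum(),uv[gr].min(0),uv[gr].max(0),np.median(z[gr]))
dr=R_[:,:2]-piv[:2]; r=np.hypot(*dr.T); th=np.arctan2(dr[:,1],dr[:,0]); print("red r",r.min(),r.max(),"th",np.degrees(th.mean()))
G=onplane(uv[gr],70,c,k)[:,:2]-piv[:2]; rg=np.hypot(*G.T); tg=np.arctan2(G[:,1],G[:,0])
print("green zs",np.percentile(z[gr],[5,50,95]))
for lo in range(int(rg.min()),int(rg.max())+1,3):
    m=(rg>=lo)&(rg<lo+3); 
    if m.sum(): print(lo,m.sum(),np.degrees(tg[m].mean()).round(2),np.median(z[gr][m]).round(1))
# plate edges: left edge & top edge of plate from depth z~12 vs 0 by contour
img=np.zeros((400,640),np.uint8); img[40:235,190:460]=((z>6)&(z<100)).reshape(195,270)*255
for row in (70,90,110,130,150):
    xs=np.where(img[row])[0]; a=onplane((xs.min(),row),12,c,k)[0];b=onplane((xs.max(),row),12,c,k)[0]; print(row,xs.min(),xs.max(),a.round(1),b.round(1),np.hypot(*(b-a)[:2]).round(1))
e=[]
for col in (240,260,350,400,420):
    ys=np.where(img[:,col])[0]; a=onplane((col,ys.min()),12,c,k)[0]; e.append(a); 
e=np.array(e); print("top edge dir",np.degrees(np.arctan2(*(e[-1]-e[0])[[1,0]])), e.round(1).tolist())
w=(abs(z-95)<4)&(uv[:,1]<140); W=P[w]; print("wall top",w.sum(),uv[w].min(0),uv[w].max(0))
q=onplane(uv[w],95,c,k)[:,:2]; print(cv2.minAreaRect(q.astype(np.float32)))
b=(abs(z-82)<8)&(uv[:,1]<165)&(uv[:,1]>140)&(abs(uv[:,0]-304)<12); print("ball",uv[b].min(0),uv[b].max(0),P[b].max(0))
np.save('pics/piv.npy',piv)
cv2.imwrite('pics/w1c.png',cv2.resize(p[60:240,220:440,::-1],(733,600),interpolation=cv2.INTER_CUBIC))
E
```

```text
pin 84 [252.66666667 170.95238095] [529.46712456  50.61675932  93.        ] 92.59118916135883
red 157 [358 165] [391 169] 70.95858851124727
green 222 [389 189] [413 205] 71.89937514402601
red r 105.5146631949843 140.04715768363752 th 73.36799111209609
green zs [65.25419424 71.89937514 73.57915098]
142 8 61.92 65.2
145 7 61.65 66.3
148 9 61.87 66.3
151 7 61.82 66.6
154 24 61.85 66.3
157 42 61.6 71.5
160 46 61.64 72.5
163 45 61.55 72.5
166 34 61.26 72.6
70 221 434 [416.2  34.2  12. ] [487.4 269.7  12. ] 246.1
90 222 432 [437.1  27.3  12. ] [508.4 263.   12. ] 246.3
110 224 430 [459.   21.3  12. ] [530.  256.1  12. ] 245.4
130 225 430 [481.2  13.9  12. ] [552.9 251.4  12. ] 248.1
150 227 428 [504.4   7.5  12. ] [575.9 244.1  12. ] 247.1
top edge dir 73.19151953471454 [[408.6, 60.4, 12.0], [415.2, 82.3, 12.0], [445.0, 180.7, 12.0], [461.5, 235.5, 12.0], [468.1, 257.4, 12.0]]
wall top 900 [280 110] [325 129]
((497.0826110839844, 112.30138397216797), (41.75394821166992, 17.217506408691406), 73.15372467041016)
ball [293 148] [315 164] [542.02419598 111.3366116   85.80209467]
```

View pics/w1c.png

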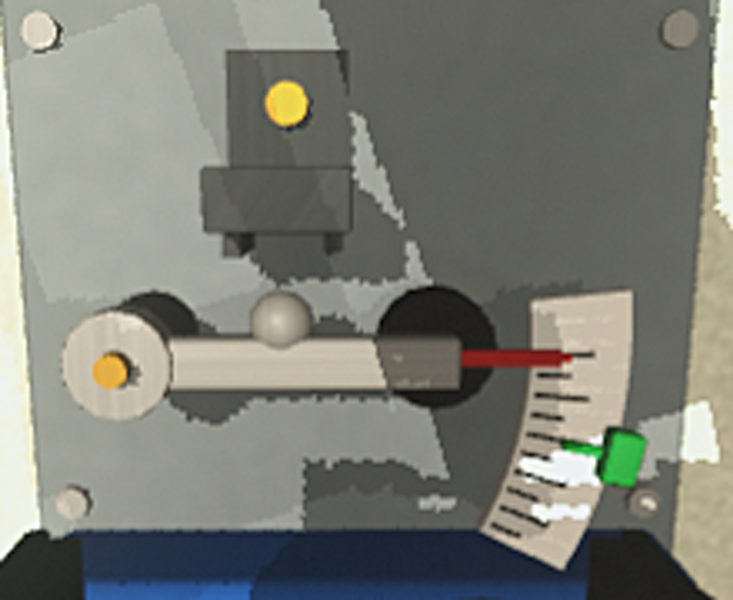

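```bash
python3 -m pendant '[[-1.6,-5.4,0,0],[-1.6,-5.4,0,0],[-1.6,-5.4,0,0],[-1.6,-5.4,0,0],[-1.6,-5.4,0,0]]' && python3 -m pendant '[[-1.6,-5,0,0],[0,0,0,0]]'
python3 - <<'E'
from h import *
p,d,c,k=grab("wrist","w2")
s=bot.observe();print(s['tcp_pos'],s['eef_rot'])
v,u=np.mgrid[0:400,0:640]; uv=np.c_[u.ravel(),v.ravel()]
P=bydepth(uv,d,c,k); z=P[:,2]
hsv=cv2.cvtColor(p,cv2.COLOR_RGB2HSV).reshape(-1,3).astype(int);H,S,V=hsv.T
near=(P[:,0]>430)&(P[:,0]<680)&(P[:,1]>-300)&(P[:,1]<-160)
for n,m,zz in(("brasshead",(z>113.5)&(z<120),116),("top110",(z>100)&(z<113),None)):
    m=m&near; print(n,m.sum())
    im=(m.reshape(400,640)*255).astype(np.uint8); cs,_=cv2.findContours(im,cv2.RETR_EXTERNAL,cv2.CHAIN_APPROX_NONE)
    for q in cs:
        if cv2.contourArea(q)<60: continue
        q=q[:,0]; zt=zz or np.median(z.reshape(400,640)[q[:,1],q[:,0]])
        print(q.min(0),q.max(0),zt,cv2.minAreaRect(onplane(q,zt,c,k)[:,:2].astype(np.float32)))
red=near&(S>140)&((H<6)|(H>174))&(z>110); print("red",red.sum(),uv[red].mean(0), onplane(uv[red].mean(0),116,c,k)[0] if red.any() else 0)
E
```

```text
t: 2.08
tcp_pos: [561.3, -168.5, 247.5]
eef_rot: [3.141, -0.0, 2.852]
contact_force: [0.3, 0.2, 0.5]
finger_gap: 1.003
t: 2.33
tcp_pos: [562.2, -223.0, 247.2]
eef_rot: [-3.141, -0.0, 2.847]
contact_force: [-0.7, 0.8, -0.1]
finger_gap: 1.002
[ 562.30237316 -221.04066257  247.09009584] [ 3.14070508e+00 -9.58767858e-04  2.84902884e+00]
brasshead 1485
[296  95] [333 140] 116 ((497.461181640625, -207.85595703125), (29.873594284057617, 35.87211990356445), 78.73757934570312)
top110 2017
[311 213] [342 242] 102.3002104109791 ((602.3938598632812, -228.3363800048828), (30.75470733642578, 30.91879653930664), 74.15278625488281)
[304 157] [338 195] 102.06085464436191 ((551.09765625, -218.45184326171875), (29.804651260375977, 36.158912658691406), 78.76880645751953)
red 146 [302.26027397 153.19863014] [ 523.48324658 -227.60189352  116.        ]
```

View pics/w2.png

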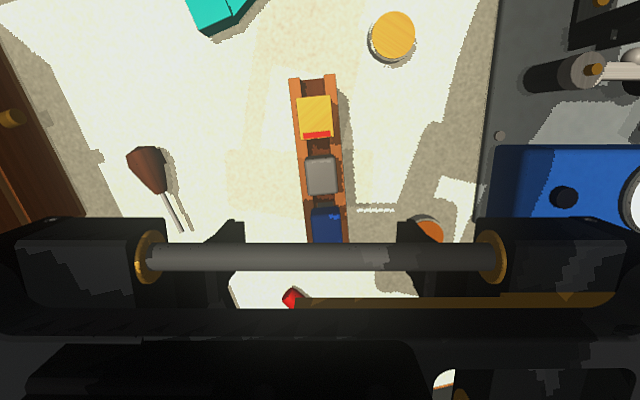

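The picture shows the brass head at (315,115) with its red stripe at (315,134) facing the grey key, the grey head at (321,175) and the blue one at (326,225). The measured head is 29.9 x 35.9 mm, and the grey key lies 54.7 mm away, both as specified. Moving to grasp.

```bash
python3 -m pendant '[[3.3,-0.27,1,0],[3.3,-0.27,2,0],[0,0,3,-0.096],[0,0,0,0],[0,0,0,0]]' 6
python3 - <<'E'
from h import *
s=bot.observe();y=s['eef_rot'][2];d=np.array([497.5,-207.9])-s['tcp_pos'][:2];print(s['tcp_pos'],y, "need x,y,yaw",d@[np.cos(y),np.sin(y)],d@[np.sin(y),-np.cos(y)],np.radians(168.74)-y)
E
```

```text
t: 3.0
tcp_pos: [498.6, -206.6, 188.7]
eef_rot: [-3.141, 0.001, 2.947]
contact_force: [-0.0, -0.7, -0.6]
finger_gap: 0.694
[ 498.61314517 -206.5704418   188.65712955] 2.947438623308456 need x,y,yaw 0.8357102124918506 -1.5193438104988757 -0.0023700434932241166
```

```bash
python3 -m pendant '[[0.08,-0.15,3,0],[0,0,3,0],[0,0,2,0],[0,0,0,0],[0,0,0,0]]' && python3 -m pendant '[[0,0,0,0],[0,0,0,0],[0,0,0,0],[0,0,0,0],[0,0,0,0]]' 2.5 40
```

```text
t: 3.62
tcp_pos: [497.9, -209.3, 109.3]
eef_rot: [-3.141, 0.002, 2.948]
contact_force: [-0.1, -0.3, 0.3]
finger_gap: 0.689
t: 4.25
tcp_pos: [496.7, -208.8, 107.7]
eef_rot: [3.141, 0.0, 2.948]
contact_force: [-0.3, 0.8, 2.0]
finger_gap: 0.34
```

```bash
python3 -m pendant '[[0,0,-1,0],[0,0,-3,0],[0,0,-4,0],[0,0,-4,0],[0,0,0,0]]' - 55
python3 - <<'E'
from h import *
s=bot.observe();print(s['contact_force'])
# geometry of machine, from w1
p,d,c,k=load("w1")
a=np.radians(-16.83); mx=np.array([np.cos(a),np.sin(a)]); my=np.array([-mx[1],mx[0]])
piv=np.load('pics/piv.npy')[:2]
# ball: pixels, by depth sphere fit
v,u=np.mgrid[146:160,294:315]; uv=np.c_[u.ravel(),v.ravel()];P=bydepth(uv,d,c,k)
m=(P[:,2]>77); P=P[m]
from scipy.optimize import least_squares
f=lambda q:np.linalg.norm(P-q,axis=1)-10
r=least_squares(f,[540,98,75],loss='soft_l1'); b=r.x; print("ball",b,np.abs(r.fun).mean(), "mach rel pivot",(b[:2]-piv)@mx,(b[:2]-piv)@my)
e=np.array([onplane((uu,129.5),95,c,k)[0][:2] for uu in(285,303,321)]); print("wall edge rel piv",(e-piv)@mx,(e-piv)@my)
G=cv2.cvtColor(p,cv2.COLOR_RGB2HSV).astype(int)
m=(G[...,1]>90)&(G[...,0]>45)&(G[...,0]<85); vv,uu=np.where(m&(np.mgrid[0:400,0:640][1]<401)&(np.mgrid[0:400,0:640][1]>380))
for z in (66,70): 
    t=onplane(np.c_[uu,vv],z,c,k)[:,:2]-piv; print("index",z,np.median(np.arctan2(t@mx,t@my)),np.hypot(*t.T).min())
vv,uu=np.where((G[...,1]>130)&((G[...,0]<6)|(G[...,0]>174))&(np.mgrid[0:400,0:640][0]>155)&(np.mgrid[0:400,0:640][0]<180)&(np.mgrid[0:400,0:640][1]>355)&(np.mgrid[0:400,0:640][1]<395))
t=onplane(np.c_[uu,vv],71,c,k)[:,:2]-piv; print("pointer",np.median(np.arctan2(t@mx,t@my)),np.hypot(*t.T).max())
E
```

```text
t: 4.88
tcp_pos: [498.7, -210.1, 232.0]
eef_rot: [-3.139, 0.007, 2.948]
contact_force: [0.3, 0.9, -1.7]
finger_gap: 0.341
[ 0.27753408  0.86119751 -1.74746964]
ball [524.90828787 104.14146252  89.26389405] 5.085480472936533 mach rel pivot -19.860741077342933 49.912200991613666
wall edge rel piv [-39.79442569 -39.78854667 -39.78706421] [32.998873   49.89690144 66.79194326]
index 66 0.21005662042816653 143.66240001065879
index 70 0.20448286584934494 142.54292897374032
pointer -0.0018521764760211015 140.28407616900554
```

```bash
python3 -m pendant '[[0.6,5.2,0,0],[0.6,5.2,0,0],[0.6,5.2,0,0],[0.5,5.2,0,0],[0.5,5.2,0,0]]' && python3 -m pendant '[[0.5,5.2,0,0],[0,0,0,0.1],[0,0,0,0],[0,0,0,0]]'
cat > st.py <<'E'
from h import *
a=np.radians(-16.83); mx=np.array([np.cos(a),np.sin(a)]); my=np.array([-mx[1],mx[0]])
piv=np.load('pics/piv.npy')[:2]
def show():
    s=bot.observe(); t=s['tcp_pos']; f=s['contact_force']
    print("t %.2f tool in machine x,y %.1f %.1f z %.1f yawerr %.4f F mx %.1f my %.1f z %.1f tilt %s"%(s['t'],(t[:2]-piv)@mx,(t[:2]-piv)@my,t[2],s['eef_rot'][2]-np.radians(163.17),f[:2]@mx,f[:2]@my,f[2],s['eef_rot'][:2].round(3)))
if __name__=="__main__": show()
E
python3 - <<'E'
from st import *
show()
p,d,c,k=load("w1")
for v in(156,157): b=onplane((304,v),75,c,k)[0][:2]-piv; print("ball",b@mx,b@my)
p,d,c,k=grab("wrist","w3"); grab("side","s3"); grab("scene","c3")
cv2.imwrite('pics/w3c.png',cv2.resize(p[0:240,160:480,::-1],(800,600),interpolation=cv2.INTER_CUBIC))
E
```

```text
t: 5.5
tcp_pos: [518.3, 53.3, 226.0]
eef_rot: [-3.141, -0.002, 2.948]
contact_force: [0.8, 0.5, -2.3]
finger_gap: 0.34
t: 6.0
tcp_pos: [523.8, 103.1, 226.6]
eef_rot: [-3.141, -0.001, 2.849]
contact_force: [0.3, -0.5, -2.0]
finger_gap: 0.34
t 6.00 tool in machine x,y -20.6 48.6 z 226.6 yawerr 0.0010 F mx 0.5 my -0.4 z -2.0 tilt [-3.141e+00 -1.000e-03]
ball -12.279476529956609 49.436292063663586
ball -11.252169066289191 49.42272146733525
```

View pics/w3c.png

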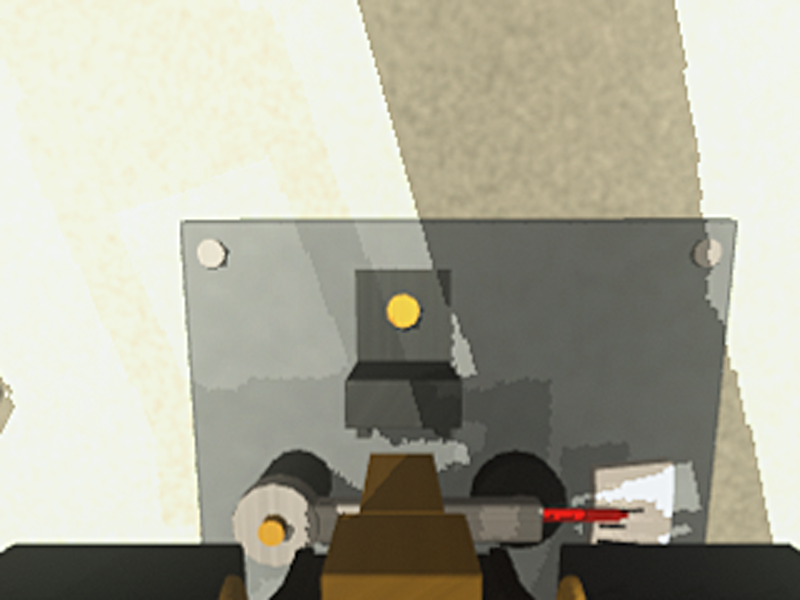

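The key is held upright, thin end forward at about (400,485) in the crop, between the block at (403,400) and the arm. The pointer at (585,516) is at rest. The estimated gap is about 18 mm. Lowering to just above the cheeks, then feeling for the wall.

```bash
python3 -m pendant '[[-0.4,0.13,0,0],[0,0,2,0],[0,0,2,0],[0,0,1.8,0],[0,0,0,0]]'; python3 st.py; python3 -m pendant '[[0.2,0,0,0],[0.1,0,0,0],[0,0,0,0]]'; python3 st.py
```

```text
t: 6.78
tcp_pos: [527.4, 103.5, 167.7]
eef_rot: [-3.14, -0.003, 2.848]
contact_force: [-0.7, -0.4, -1.9]
finger_gap: 0.343
t 6.78 tool in machine x,y -17.2 50.0 z 167.7 yawerr -0.0003 F mx -0.6 my -0.6 z -1.9 tilt [-3.14e+00 -3.00e-03]
t: 7.15
tcp_pos: [526.1, 104.7, 170.3]
eef_rot: [3.141, 0.001, 2.848]
contact_force: [0.0, -0.7, -1.0]
finger_gap: 0.343
t 7.15 tool in machine x,y -18.9 50.7 z 170.3 yawerr 0.0001 F mx 0.2 my -0.7 z -1.0 tilt [3.141e+00 1.000e-03]
```

```bash
for i in 1 2 3 4; do python3 -m pendant '[[0.1,0,0,0],[0,0,0,0]]' >/dev/null; python3 st.py; done
```

```text
t 7.40 tool in machine x,y -20.3 50.6 z 169.7 yawerr -0.0000 F mx -0.3 my 0.2 z -1.6 tilt [3.142 0.   ]
t 7.65 tool in machine x,y -21.3 50.5 z 169.5 yawerr -0.0000 F mx 0.5 my 0.1 z -2.0 tilt [-3.142 -0.   ]
t 7.90 tool in machine x,y -22.2 50.5 z 169.6 yawerr 0.0000 F mx 0.7 my -0.2 z -2.2 tilt [-3.142  0.   ]
t 8.15 tool in machine x,y -22.6 50.6 z 169.7 yawerr -0.0000 F mx 3.4 my -0.6 z -2.8 tilt [3.141e+00 2.000e-03]
```

Wall touched at about -22.5 mm (tool), which puts the face at about -40.4 mm against -39.8 mm seen. Backing off slightly and going down.

```bash
python3 -m pendant '[[-0.06,0,0.6,0],[0,0,0.6,0],[0,0,0.5,0],[0,0,0,0]]' >/dev/null; python3 st.py; for i in 1 2; do python3 -m pendant '[[0,0,0.2,0],[0,0,0.2,0],[0,0,0,0]]'>/dev/null; python3 st.py; done
```

```text
t 8.65 tool in machine x,y -22.4 50.5 z 151.9 yawerr -0.0001 F mx 5.3 my 0.5 z -5.3 tilt [-3.142  0.   ]
t 9.03 tool in machine x,y -22.4 50.6 z 148.7 yawerr -0.0001 F mx 4.1 my 0.8 z -0.5 tilt [3.141e+00 1.000e-03]
t 9.40 tool in machine x,y -22.3 50.8 z 145.3 yawerr -0.0000 F mx 2.7 my 0.3 z 4.5 tilt [3.141e+00 1.000e-03]
```

```bash
for i in 1 2 3; do python3 -m pendant '[[0,0,0.2,0],[0,0,0.2,0],[0,0,0,0]]'>/dev/null; python3 st.py; done
python3 - <<'E'
from st import *
for n in("scene","side","wrist"):
    p,d,c,k=grab(n,n+"4"); piv3=np.r_[piv,71]
    for a in(0,0.1,0.15,0.21): 
        q=piv3+np.r_[141*(np.cos(a)*my+np.sin(a)*mx),0]; print(n,a,proj(q,c,k)[0].round(1))
A=cv2.resize(cv2.imread('pics/scene4.png')[150:260,380:520],(400,314),interpolation=cv2.INTER_CUBIC)
B=cv2.resize(cv2.imread('pics/side4.png')[130:210,280:382],(400,314),interpolation=cv2.INTER_CUBIC)
C=cv2.resize(cv2.imread('pics/wrist4.png')[100:250,250:630],(800,316))
cv2.imwrite('pics/m4.png',np.vstack([np.hstack([A,B])[:284],C]))
E
```

```text
t 9.78 tool in machine x,y -22.2 50.9 z 141.3 yawerr -0.0000 F mx 3.2 my 0.4 z 4.6 tilt [3.141e+00 1.000e-03]
t 10.15 tool in machine x,y -22.2 51.0 z 137.4 yawerr -0.0000 F mx 2.2 my 0.7 z 6.0 tilt [3.141e+00 1.000e-03]
t 10.53 tool in machine x,y -22.2 51.0 z 133.5 yawerr -0.0000 F mx 2.7 my 0.9 z 7.0 tilt [3.141e+00 1.000e-03]
scene 0 [437.4 184.4]
scene 0.1 [440.1 188.3]
scene 0.15 [441.3 190.3]
scene 0.21 [442.6 192.8]
side 0 [308.5 156.9]
side 0.1 [312.8 156.3]
side 0.15 [315. 156.]
side 0.21 [317.6 155.8]
wrist 0 [445.3 245.5]
wrist 0.1 [442.3 263.3]
wrist 0.15 [440.1 272. ]
wrist 0.21 [437.  282.1]
```

View pics/m4.png

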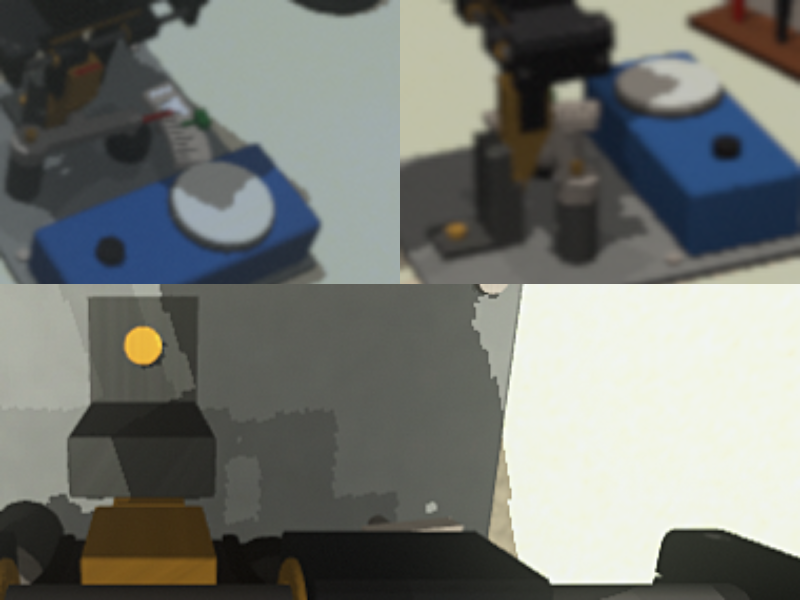

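The key is in: the scene crop shows the red pointer (155,117) just short of green (200,118), with the key upright between the block and the arm (side crop 515,130). I'll quantify in the scene camera against the rest picture.

```bash
cat > ang.py <<'E'
from st import *
def ang(n,im=None):
    p,d,c,k=load(n) if im is None else im
    x=p.astype(float); w=np.clip(x[...,0]-1.6*np.maximum(x[...,1],x[...,2])-5,0,None)
    piv3=np.r_[piv,71]; c0=proj(piv3+np.r_[120*(np.cos(.1)*my+np.sin(.1)*mx),0],c,k)[0]
    v,u=np.mgrid[0:400,0:640]; w=w*(np.hypot(u-c0[0],v-c0[1])<15)
    # grow: centroid + its neighbours
    g=np.array([(w*u).sum(),(w*v).sum()])/w.sum()
    t=onplane(g,71,c,k)[0][:2]-piv
    G=np.clip(x[...,1]-1.4*np.maximum(x[...,0],x[...,2])-5,0,None)*(np.hypot(u-c0[0],v-c0[1])<30)
    gg=np.array([(G*u).sum(),(G*v).sum()])/G.sum(); tg=onplane(gg,71,c,k)[0][:2]-piv
    print(n,"red",g.round(2),"ang %.4f r %.1f"%(np.arctan2(t@mx,t@my),np.hypot(*t)),"green",gg.round(2),"ang %.4f r %.1f"%(np.arctan2(tg@mx,tg@my),np.hypot(*tg)))
if __name__=="__main__":
    import sys
    for n in sys.argv[1:]:
        if n.startswith('+'): grab("scene",n[1:]); n=n[1:]
        ang(n)
E
python3 ang.py scene0 c3 scene4
```

```text
scene0 red [430.26 186.36] ang -0.0160 r 120.6 green [450.21 190.66] ang 0.1945 r 162.7
c3 red [429.56 186.51] ang -0.0190 r 118.7 green [450.21 189.46] ang 0.1718 r 164.4
scene4 red [432.04 190.96] ang 0.1107 r 117.2 green [450.45 190.87] ang 0.1992 r 163.1
```

```bash
python3 -m pendant '[[0,0,0.2,0],[0,0,0.2,0],[0,0,0.1,0],[0,0,0,0]]'>/dev/null; python3 st.py; python3 ang.py +c5; python3 -m pendant '[[0,0,0.1,0],[0,0,0.1,0],[0,0,0,0],[0,0,0,0]]'>/dev/null; python3 st.py; python3 ang.py +c6
```

```text
t 11.18 tool in machine x,y -22.2 51.1 z 129.0 yawerr 0.0000 F mx 2.2 my 0.2 z 9.6 tilt [3.141e+00 1.000e-03]
c5 red [434.56 191.8 ] ang 0.1475 r 122.2 green [450.62 191.1 ] ang 0.2041 r 163.2
t 11.72 tool in machine x,y -22.2 51.2 z 127.1 yawerr 0.0001 F mx 0.6 my 1.1 z 10.5 tilt [3.14e+00 1.00e-03]
c6 red [434.42 192.5 ] ang 0.1641 r 120.9 green [450.18 190.71] ang 0.1951 r 162.6
```

```bash
python3 -m pendant '[[0,0,0.1,0],[0,0,0.05,0],[0,0,0,0],[0,0,0,0]]'>/dev/null; python3 st.py; python3 ang.py +c7; python3 -m pendant '[[0,0,0,0],[0,0,0,0],[0,0,0,0],[0,0,0,0]]' 4.4; python3 ang.py +c8; python3 -m pendant '[[0,0,-1,0],[0,0,-2,0],[0,0,-4,0],[0,0,-4,0],[-4,0,-1,0]]'; python3 -m pendant '[[0,0,0,0],[0,0,0,0]]'>/dev/null; python3 ang.py +c9
cat > wl.py <<'E'
from st import *
import sys
n=sys.argv[1]; p,d,c,k=grab("wrist",n); print(bot.observe()['tcp_pos'])
v,u=np.mgrid[0:400,0:640]; uv=np.c_[u.ravel(),v.ravel()]; P=bydepth(uv,d,c,k); z=P[:,2]
H,S,V=cv2.cvtColor(p,cv2.COLOR_RGB2HSV).reshape(-1,3).astype(int).T
pin=(S>130)&(H>15)&(H<32)&(abs(z-93)<6)&(np.hypot(*(P[:,:2]-piv).T)<12); pv=onplane(uv[pin].mean(0),93,c,k)[0][:2]; print("pivot",pv,pin.sum())
for nm,m,zz,lo,hi in(("ptr",(S>110)&((H<7)|(H>173)),71,110,141),("idx",(S>90)&(H>45)&(H<85),66,141,155)):
    T=onplane(uv,zz,c,k)[:,:2]-pv; r=np.hypot(*T.T); m=m&(r>lo)&(r<hi)&(abs(z-70)<12); a=np.arctan2(T@mx,T@my)[m]; print(nm,m.sum(),"ang med %.4f mean %.4f sd %.4f"%(np.median(a),a.mean(),a.std()))
cv2.imwrite(f'pics/{n}c.png',cv2.resize(p[60:240,220:460,::-1],(800,600),interpolation=cv2.INTER_CUBIC))
E
python3 wl.py w9
```

```text
t 12.28 tool in machine x,y -22.2 51.2 z 125.7 yawerr 0.0001 F mx 0.7 my 1.0 z 12.7 tilt [3.14e+00 1.00e-03]
c7 red [434.42 192.93] ang 0.1750 r 120.3 green [450.5  190.67] ang 0.1956 r 163.5
t: 12.82
tcp_pos: [521.9, 105.6, 123.5]
eef_rot: [-3.141, -0.001, 2.848]
contact_force: [1.0, -0.4, -0.3]
finger_gap: 0.501
c8 red [434.49 192.94] ang 0.1757 r 120.5 green [450.29 190.76] ang 0.1967 r 162.8
t: 13.5
tcp_pos: [561.8, 94.8, 249.2]
eef_rot: [3.139, 0.006, 2.849]
contact_force: [1.6, 0.3, 0.4]
finger_gap: 0.505
c9 red [437.57 192.35] ang 0.1767 r 128.9 green [449.99 189.87] ang 0.1787 r 163.2
[559.57745935  94.20879333 243.2471451 ]
pivot [529.4933912   50.66235965] 85
ptr 135 ang med 0.1905 mean 0.1909 sd 0.0123
idx 34 ang med 0.2031 mean 0.2033 sd 0.0065
```

View pics/w9c.png

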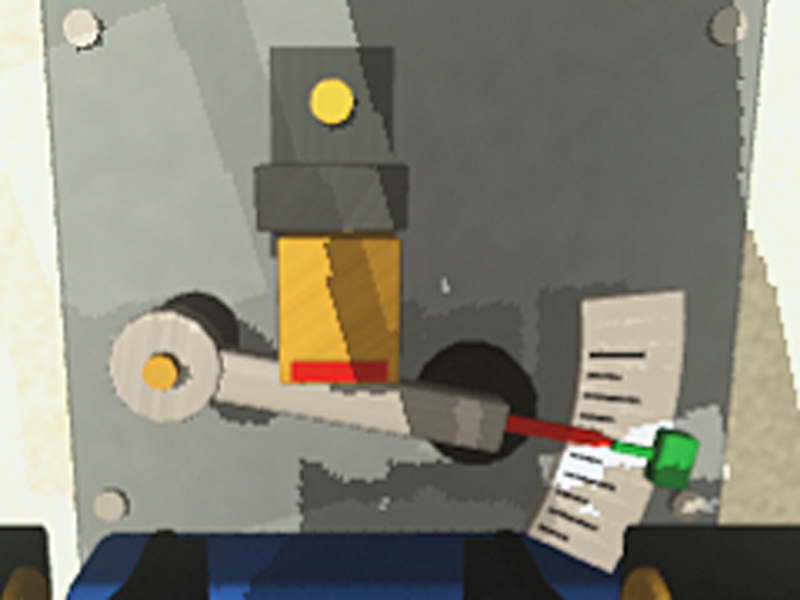

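The key stands upright, with its head at crop (340,310) and back against the block. The pointer tip (605,440) is just short of the green tip (620,447): 0.190 against about 0.203 to 0.210 rad. I need about 1.5 mm more depth, so I'll press gently on the head with closed fingers.

```bash
python3 -m pendant '[[3.85,0,0,0],[0,0,0,0],[0,0,4,0],[0,0,3,0],[0,0,0,0]]' 0 20; python3 st.py; python3 -m pendant '[[0,0,0.3,0],[0,0,0,0],[0,0,0,0]]'>/dev/null; python3 st.py
```

```text
t: 14.48
tcp_pos: [521.9, 105.0, 171.3]
eef_rot: [-3.14, -0.005, 2.848]
contact_force: [0.5, 0.1, -0.3]
finger_gap: 0.044
t 14.47 tool in machine x,y -23.0 49.8 z 171.3 yawerr 0.0001 F mx 0.4 my 0.2 z -0.3 tilt [-3.14  -0.005]
t 14.85 tool in machine x,y -20.4 50.8 z 172.2 yawerr -0.0000 F mx -0.1 my 0.1 z -0.7 tilt [3.141e+00 2.000e-03]
```

```bash
python3 -m pendant '[[0.15,0,0.5,0],[0,0,0.3,0],[0,0,0,0],[0,0,0,0]]'>/dev/null; python3 st.py; for i in 1 2 3 4; do python3 -m pendant '[[0,0,0.1,0],[0,0,0,0],[0,0,0,0]]'>/dev/null; python3 st.py; done
```

```text
t 15.35 tool in machine x,y -22.6 50.5 z 163.0 yawerr -0.0001 F mx 0.0 my 0.5 z -0.6 tilt [-3.142 -0.   ]
t 15.72 tool in machine x,y -22.6 50.5 z 162.1 yawerr -0.0001 F mx -0.7 my 0.5 z -0.2 tilt [3.142 0.   ]
t 16.10 tool in machine x,y -22.6 50.5 z 161.0 yawerr -0.0000 F mx 0.5 my -0.2 z 0.3 tilt [-3.142 -0.   ]
t 16.48 tool in machine x,y -22.7 50.6 z 160.0 yawerr 0.0000 F mx -0.3 my -0.3 z -0.7 tilt [-3.142 -0.   ]
t 16.85 tool in machine x,y -22.4 50.7 z 159.5 yawerr 0.0000 F mx -0.4 my 0.1 z 3.8 tilt [3.141e+00 1.000e-03]
```

```bash
for i in 1 2 3 4; do python3 -m pendant '[[0,0,0.06,0],[0,0,0,0],[0,0,0,0]]'>/dev/null; python3 st.py; done; python3 ang.py +c10
```

```text
t 17.23 tool in machine x,y -22.3 50.7 z 159.4 yawerr 0.0000 F mx -1.7 my -1.1 z 7.6 tilt [3.141e+00 1.000e-03]
t 17.60 tool in machine x,y -22.3 50.9 z 159.2 yawerr 0.0000 F mx -3.1 my 0.3 z 10.3 tilt [3.141e+00 1.000e-03]
t 17.98 tool in machine x,y -22.3 51.0 z 158.7 yawerr 0.0001 F mx -3.7 my -1.1 z 10.6 tilt [3.141e+00 1.000e-03]
t 18.35 tool in machine x,y -22.3 51.0 z 158.1 yawerr 0.0001 F mx -2.6 my 0.5 z 10.8 tilt [3.141e+00 1.000e-03]
c10 red [434.63 193.33] ang 0.1861 r 120.4 green [450.65 190.89] ang 0.2004 r 163.6
```

```bash
python3 -m pendant '[[0,0,0.04,0],[0,0,0,0],[0,0,0,0]]'>/dev/null; python3 st.py; python3 ang.py +c11;  python3 -m pendant '[[0,0,-2,0],[0,0,-4,0],[0,0,-3,0],[-4,0.2,0,0],[0,0,0,0]]'; python3 -m pendant '[[0,0,0,0],[0,0,0,0],[0,0,0,0]]'>/dev/null; python3 wl.py w12
```

```text
t 18.77 tool in machine x,y -22.3 51.1 z 157.8 yawerr 0.0001 F mx -4.0 my 0.4 z 11.4 tilt [3.141e+00 1.000e-03]
c11 red [434.34 193.54] ang 0.1901 r 119.4 green [450.53 190.65] ang 0.1954 r 163.6
t: 19.45
tcp_pos: [562.6, 95.2, 245.9]
eef_rot: [-3.141, 0.0, 2.847]
contact_force: [-0.8, 0.2, -0.1]
finger_gap: 0.004
[560.85352882  96.08465307 246.21864284]
pivot [529.44280304  50.6402532 ] 87
ptr 130 ang med 0.2039 mean 0.2044 sd 0.0122
idx 32 ang med 0.2035 mean 0.2036 sd 0.0065
```

View pics/w12c.png

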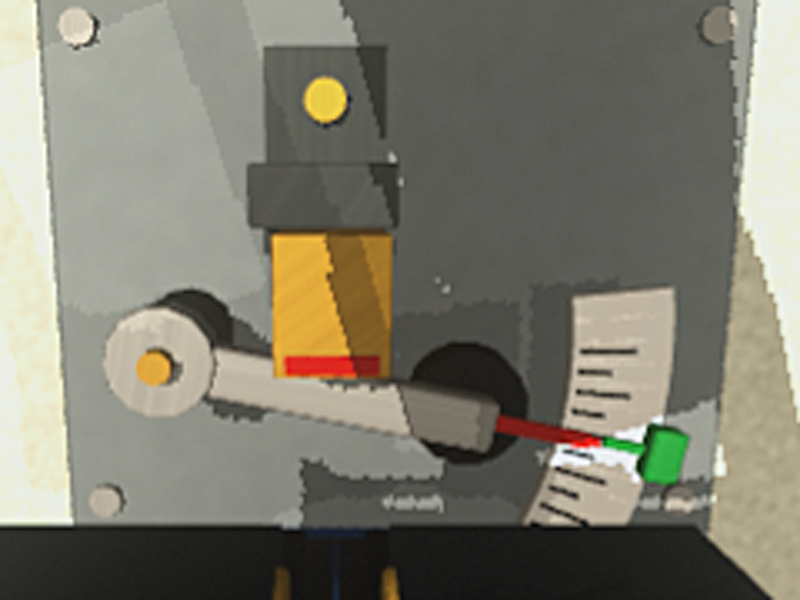

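The pointer and green index now lie in one line, (590,442) to (620,446). Measured, that is 0.204 against 0.2035 rad, with the pointer never driven past. The key is upright against the wall and the gripper is clear, so I'm handing in.

Run:
```python
from h import *
print(bot.job_done(), bot.observe()['t'])
```

```text
the job is handed in; nothing more can be done
the job is handed in; nothing more can be done
```

The taper key is wedged upright between the channel block and the arm's nose, and the red pointer stands opposite the green index. I handed the job in about 20 s into the 64 s allowed.

- **Fit:** I took the brass key from the end pocket and found the block's face by touch. It lay about 40.4 mm from the pivot in machine -x, against 39.8 mm seen in the images. I lowered the key and released it slightly short, at 0.190 rad. Then I pressed on its head in small steps with closed fingers, at about 11 N.
- **Final check:** after release, from the wrist camera, the pointer read 0.204 rad and the index 0.2035 rad. I put the uncertainty at about 0.003 rad.
- **Readings that disagreed:** an early, rougher mask put the index at 0.210 rad. Restricting it to the thin needle gave about 0.204 rad. The coarser scene camera, corrected for its offset at rest, gave the pointer about 0.207 rad and the index about 0.21 rad.
- **Not checked:** I did not take another picture of the stand or the other items at the end. The lift-out showed no unexpected contact forces.

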